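# Close the soap case, then hold the tilt-out bin open

### The job

We are packing the wash things away: put the lid on the aluminium soap case so that it sits fully down over the tray with the soap in it, and let go of it. Then pull the tilt-out bin forward by its handle until it is open 35 degrees from shut and keep holding it there so that I can drop the case in; the bin springs shut if let go, so finish while still holding it steady at that angle. Leave the case standing on the plank and the tumbler, mirror stand and bristle brush undisturbed.

Things in the scene. Friction and masses are not known exactly. Their poses are not given: they have to be found in the camera images.
- case: Tray of the aluminium soap case, loose, open on top, standing on the wooden plank with a bar of soap in it: rounded rectangle 90 (own x) by 52 (own y) by 24 mm high, corner radius 12, walls and floor 2 mm. Origin: centre of its underside; z up.
- soap: Bar of soap lying loose in the tray, 72 by 36 by 19 mm, below the tray's rim. Origin: centre of its underside; the long side is its x.
- lid: Slip-over lid of the soap case, aluminium, loose, lying mouth down on the plank beside the tray: rounded rectangle 100 (own x) by 62 (own y) by 18 mm high outside, 96 by 58 mm and 16 mm deep inside, corner radius 17, about 60 g, top z up. Origin: centre of its lower edge. It slips over the tray with 3 mm play all round, either way round; fully down its top rests on the tray's rim, its origin 8 mm above the tray's origin and over it.
- housing: White plastic housing of the tilt-out bin, fixed to the plank, 130 (own x) by 190 (own y) by 185 mm high, walls 4 mm, with a small screwed flange at each side. Its open front faces its own -x, roughly towards the robot. Origin: centre of its underside.
- bin: Grey plastic tilt-out bin that fills the front of the housing: front panel 176 mm wide, 166 mm high, 4 mm thick, reaching 173 mm above the plank when shut, with a bucket behind it. It pivots forward on a hinge along its lower front edge. Origin: on the hinge axis, mid-width, 63 mm in front of the housing's centre and 15 mm above the plank; the hinge axis is its y. When shut its axes are the housing's; its outer face is 4 mm in front of its origin.
- bin_tilt (a joint): Opening angle of the bin in rad: 0 shut, growing as the top of the bin tilts forward (towards the housing's -x) and down; stop at 0.9. 35 degrees is 0.61. A hinge spring always pulls it shut: about 2.5 N at the handle when shut, about 3 N at 35 degrees (with the weight of the bin).
- bin_handle (a point): Middle of the bow handle on the bin's front: a horizontal round plastic bar 10 mm thick, straight for 84 mm along the bin's y, its axis 36 mm in front of the front panel, 11 mm below the panel's top edge, 162 mm above the plank when shut. It lies 40 mm in front of and 147 mm above the hinge in the bin's own frame, 152 mm from the hinge axis. Can be pinched or hooked from above.
- tumbler: White ceramic tumbler with four brushes in it, loose as one piece, 78 mm wide at the rim, 105 mm high, brushes up to 210 mm. Origin: centre of its underside. A bystander.
- mirror_stand: Round steel table mirror on a stand, loose, foot 110 mm across, disc 136 mm across, 236 mm high. Origin: centre of its underside. A bystander.
- brush: Green bristle brush lying bristles down, loose, 100 by 46 by 34 mm. Origin: centre of its underside, long side its x. A bystander.
Mind the look-alikes: they are no part of the job. What is shaped like the lid but blue or turquoise is not meant.

How it is judged:
By the outcome, as a careful person would: the job done as asked, in the order asked, and still so for the second after the job is handed in, while the arm keeps its last pose, push and grip.
It also fails if it takes over 48 s, if anything falls off the work surface, if the arm or the gripper's body presses on something with over 40 N, if the wrist force passes 120 N, or if a joint passes its speed limit or range.

### The arm

A 6-joint arm with a two-finger parallel gripper is mounted at the origin on the work surface. World frame = base frame: x ahead of the robot, y to its left, z up, the work surface at z = 0. Lengths are in m, angles in rad, forces in N, time in s.
With the tool pointing down it reaches from about 0.25 to 0.775 m from the base axis. Payload 8.9 kg.
Tool frame: the origin (TCP) lies at the very end of the fingers, on their centre line; the grasp point (between the pads) lies 19 mm behind it; y points along the fingers, z is the direction in which the jaws open and shut, and the axes are right-handed (so a half turn about y gives the same grasp; the last joint's range is limited). The gripper opens to 85 mm and grips with 20 to 120 N. Pads are 22 mm wide; open, the fingers measure 114 mm over their backs; the gripper's body (76 mm by 85 mm) begins 54 mm behind the grasp point. The pads swing forward as they close: fully open they stand 13 mm farther back than shut.
Start: joints at [0.964, 0.291, -0.153, 1.127, 0, 1.431], TCP at [0.237, 0.469, 0.231] pointing down, gripper open.
Joint ranges: [-2.52, 2.52], [-0.91, 1.74], [-1.3, 1.37], [-1.96, 2.02], [-1.52, 1.47], [-3.14, 3.14]. Speed limits (rad/s): [2.22, 2.22, 2.79, 3.14, 3.14, 3.14].

### API

Orientations are given as a unit quaternion [x, y, z, w].
In Python, from cell import robot gives the robot as it stands.
- The arm moves only by the tool carry_out, never from a script. Its argument "commands" is a list of rows, each an object with "slide": the shift along the tool's x, y, z in cm, a list of three; "delta_rot": the turn, a rotation vector about the tool's x, y, z in rad, a list of three. In form: [{"slide": [x, y, z], "delta_rot": [ax, ay, az]}, ...]. A call has 1 to 12 rows; each row is the pose to reach, as a shift and turn from the pose measured when the call began, along the tool's axes at that moment; what a row does not reach only later rows make up. A row lasts 1/8 s, in which the tool goes at most 62.5 mm and 10.7 degrees, less where a joint would pass 70% of its speed; a pose out of reach is approached as far as the arm can. A call with a gripper value outside its range is refused whole. "fingers" is the finger opening in cm, from 0 to 8.54, set as the call begins (left out, the last holds). The fingers move at their own pace and stop on an object; "squeeze" is the grip in N (left out, the last holds). Time passes only in rows, so rows that repeat a pose let the fingers close. It gives the time, the measured TCP pose, the force and the opening at its end, in the units of the state.
- robot.sense(): the state, without advancing time (a new reading comes with each control period).
- robot.capture(name): name is "scene" or "top" or "wrist"; returns a dict with "frame" (384x512x3 uint8, red, green, blue), "camera_matrix" (3x3 intrinsics, pixels), "eye" and "attitude" of the camera in the world. Camera axes: x right, y up, looking along -z (the intrinsics and any distortion apply to the point x, -y, -z); pixel columns grow to the right and rows downward; lengths in m; the calibration is good to about 2 mm. A picture is of the moment at which its call begins. There is no depth.
- robot.sign_off(): hands the job in, once; it reports no verdict.
The state is a dict: "t": time; "joint_pos": joint angles; "dq": joint speeds; "tau": joint torques, N m; "ee_pos": TCP position; "orientation": TCP orientation; "force": force on the tool from outside, world axes, zero at the start; "torque": the same for the moment, N m; "finger_gap": finger opening in m.
Only numpy, scipy, OpenCV 4.12 (cv2) and the standard library are available. Lean on these libraries where they do the work, as an engineer would, in place of code of your own. Each camera call takes 0.05 s, during which the arm holds its last target. There are 200 camera calls.

## Working session

There is one attempt and no reset: what is moved stays moved. The work goes in short steps, Python scripts to look and compute and a tool call to move; the robot and the scene stay as the last step left them, time stands still between calls to the robot, and variables do not carry over. Pictures are saved under pics/ and viewed, about 8 in all and at most 12, crops included, and the job is handed in when it is done.

Besides the shell and the picture viewer there is one more tool, called by a JSON object that holds its "op" and its "data". carry_out: Moves the arm, as the interface text tells. Its arguments: {"type":"object","properties":{"commands":{"type":"array","items":{"type":"object","properties":{"slide":{"type":"array","items":{"type":"number"}},"delta_rot":{"type":"array","items":{"type":"number"}}}}},"fingers":{"type":"number"},"squeeze":{"type":"number"}},"required":["commands"]}

```bash
ls; mkdir -p pics
cat > h.py <<'E'
import numpy as np, cv2
from scipy.spatial.transform import Rotation as R
from cell import robot
def cam(name,save=None):
    c=robot.capture(name)
    if save: cv2.imwrite('pics/'+save,cv2.cvtColor(c['frame'],cv2.COLOR_RGB2BGR))
    return c
def att(c):
    a=np.array(c['attitude'],float)
    return a if a.shape==(3,3) else R.from_quat(a).as_matrix()
def ray(c,u,v):
    d=np.linalg.inv(np.array(c['camera_matrix']))@[u,v,1]
    return np.array(c['eye']),att(c)@(d*[1,-1,-1])
def atz(c,u,v,z):
    o,d=ray(c,u,v); return o+d*(z-o[2])/d[2]
def proj(c,P):
    p=(np.atleast_2d(P)-np.array(c['eye']))@att(c)*[1,-1,-1]
    q=p@np.array(c['camera_matrix']).T; return q[:,:2]/q[:,2:]
E
python3 - <<'E'
from h import *
import pickle
S=robot.sense(); print({k:np.round(v,3) for k,v in S.items()})
d={}
for n in ['scene','top','wrist']:
    c=cam(n); d[n]=c; print(n,{k:np.round(v,4).tolist() for k,v in c.items() if k!='frame'})
    cv2.imwrite(f'pics/{n}0.png',cv2.resize(cv2.cvtColor(c['frame'],cv2.COLOR_RGB2BGR),(800,600),interpolation=cv2.INTER_CUBIC))
pickle.dump(d,open('c0.pkl','wb'))
E
```

```text
pics
{'t': np.float64(0.0), 'joint_pos': array([ 0.964,  0.291, -0.154,  1.127, -0.   ,  1.431]), 'dq': array([-0.   ,  0.001,  0.001, -0.003,  0.   ,  0.002]), 'tau': array([ 2.0000e-03, -5.3715e+01,  3.3137e+01,  1.6000e-02,  0.0000e+00,
       -0.0000e+00]), 'ee_pos': array([0.236, 0.468, 0.231]), 'orientation': array([ 0.688, -0.164,  0.164, -0.687]), 'force': array([ 0.238,  0.524, -0.76 ]), 'torque': array([-0.025,  0.002,  0.071]), 'finger_gap': np.float64(0.085)}
scene {'camera_matrix': [[379.6273, 0.0, 264.5927], [0.0, 379.6273, 189.2201], [0.0, 0.0, 1.0]], 'eye': [0.5498, 0.219, 1.2379], 'attitude': [-0.0001, 0.1526, 0.9882, -0.0142]}
top {'camera_matrix': [[459.2157, 0.0, 250.8229], [0.0, 459.2157, 189.8416], [0.0, 0.0, 1.0]], 'eye': [0.3984, -0.1473, 1.3087], 'attitude': [-0.0517, 0.0447, 0.7098, -0.7011]}
wrist {'camera_matrix': [[296.9828, 0.0, 257.8478], [0.0, 296.9828, 190.5657], [0.0, 0.0, 1.0]], 'eye': [0.176, 0.4985, 0.3748], 'attitude': [-0.1165, -0.071, 0.519, 0.8438]}
```

View pics/top0.png

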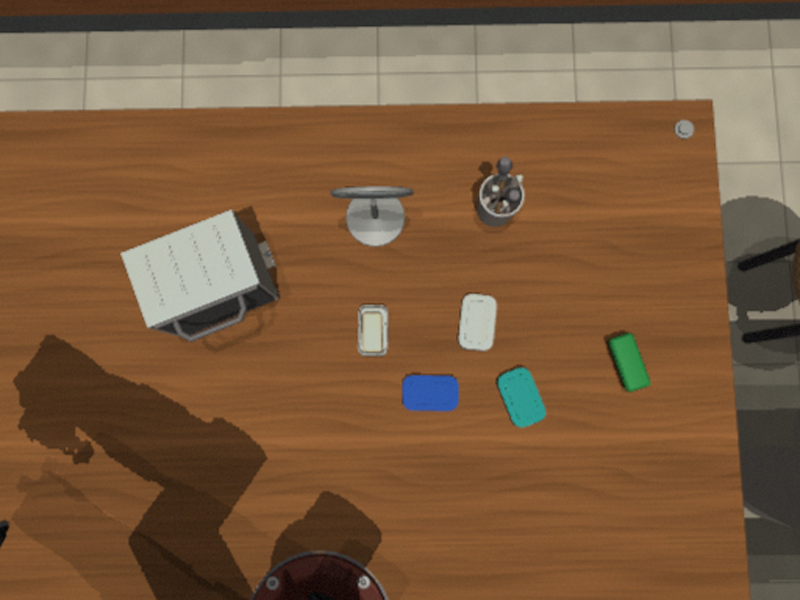

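View pics/scene0.png

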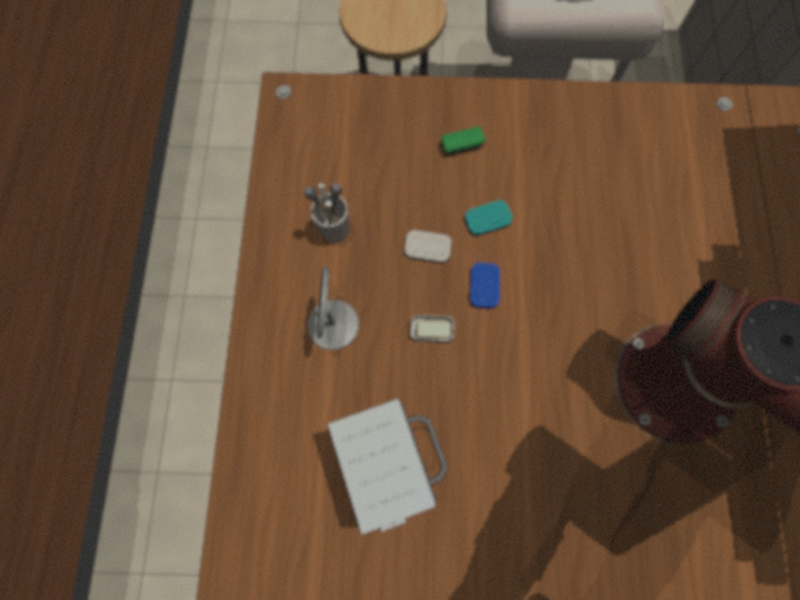

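The top view (800-px scale) shows the tray with soap at (373,330), the aluminium lid at (478,322), decoys at (430,393) and (521,397), the bin at (200,270), and its handle from (178,335) to (243,300). I'll enlarge these to measure them.

Run:
```python
from h import *
import pickle
d=pickle.load(open('c0.pkl','rb'))
def rect(c,box,z,name):
    x0,y0,x1,y1=box; f=c['frame'][y0:y1,x0:x1]
    hsv=cv2.cvtColor(f,cv2.COLOR_RGB2HSV)
    m=((hsv[...,1]<70)&(hsv[...,2]>70)).astype(np.uint8)
    m=cv2.morphologyEx(m,cv2.MORPH_CLOSE,np.ones((7,7)))
    cs,_=cv2.findContours(m,0,2); k=max(cs,key=cv2.contourArea)[:,0]+[x0,y0]
    P=np.array([atz(c,u,v,z)[:2] for u,v in k])*1000
    r=cv2.minAreaRect(P.astype(np.float32)); print(name,np.round(r[0],1),np.round(r[1],1),round(r[2],1))
s=0.64
for n,bl,bt in [('top',(288,182,326,230),(223,190,254,232)),('scene',(252,140,295,174),(256,196,298,224))]:
    rect(d[n],bl,.018,n+' lid'); rect(d[n],bt,.024,n+' tray')
def crop(c,x0,y0,x1,y1,k):
    im=cv2.resize(cv2.cvtColor(c['frame'],cv2.COLOR_RGB2BGR)[y0:y1,x0:x1],None,fx=k,fy=k,interpolation=cv2.INTER_CUBIC)
    for u in range(-(-x0//10)*10,x1,10): 
        cv2.line(im,((u-x0)*k,0),((u-x0)*k,6),(0,255,255),1); cv2.putText(im,str(u),((u-x0)*k,16),0,.33,(0,255,255),1)
    for v in range(-(-y0//10)*10,y1,10):
        cv2.line(im,(0,(v-y0)*k),(6,(v-y0)*k),(0,255,255),1); cv2.putText(im,str(v),(8,(v-y0)*k+4),0,.33,(0,255,255),1)
    return im
a=crop(d['top'],76,130,182,222,4); b=crop(d['scene'],205,250,295,342,4)
e=crop(d['top'],220,180,330,236,4)
g=crop(d['scene'],250,140,300,226,3)
o=np.zeros((600,800,3),np.uint8)
o[:368,:424]=a; o[:368,424:784]=b; o[372:372+224,:440]=e; h=g[:228]; o[372:372+228,450:600]=h
cv2.imwrite('pics/crop1.png',o)
```

```text
top lid [ 528.6 -288.7] [ 63.7 101.9] 82.6
top tray [515.6 -98.9] [50.7 90.2] 89.4
scene lid [ 528.2 -284.4] [ 68.6 102.5] 82.9
scene tray [515.8 -94.5] [92.6 54.4] 1.7
```

View pics/crop1.png

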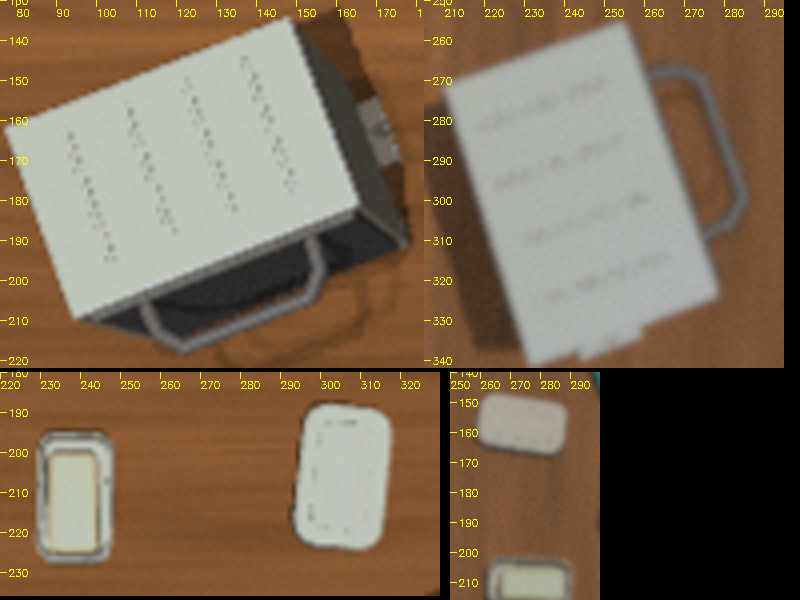

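The crop shows the tray with soap at about (238,211) and the lid at about (305,206) in the top image, both with their long sides near world x. The handle bar runs from (121.5,217) to (155.5,203) in the top image, and from (274.8,268.8) to (284.5,298) in the scene image.

```bash
cat >> h.py <<'E'
def down(a):
    """tool pointing down, tool z (jaw dir) at world angle a (rad)"""
    z=np.array([np.cos(a),np.sin(a),0]); y=np.array([0,0,-1.]); return np.column_stack([np.cross(y,z),y,z])
def goal(p,Rt):
    S=robot.sense(); R0=R.from_quat(S['orientation']).as_matrix()
    print('t',round(S['t'],2),'tcp',np.round(np.array(S['ee_pos'])*1000,1),'gap',round(S['finger_gap']*1000,1),'F',np.round(S['force'],1))
    print('slide cm',np.round(R0.T@(np.array(p)-S['ee_pos'])*100,2),'rot',np.round(R.from_matrix(R0.T@Rt).as_rotvec(),3))
def tri(obs):
    A=np.zeros((3,3));b=np.zeros(3)
    for c,u,v in obs:
        o,d=ray(c,u,v); d=d/np.linalg.norm(d); M=np.eye(3)-np.outer(d,d); A+=M; b+=M@o
    return np.linalg.solve(A,b)
E
python3 - <<'E'
from h import *
import pickle
d=pickle.load(open('c0.pkl','rb')); T,S=d['top'],d['scene']
for n,l in dict(hR=[(T,155.5,203.2),(S,274.75,268.75)],hL=[(T,121.5,217),(S,284.5,298)],fR=[(T,165.5,181.3),(S,256,255)],fL=[(T,95.5,210),(S,278.3,323.75)],bR=[(T,76+290/4,134),(S,205+197/4+0,255.2)]).items():
    print(n,np.round(tri(l)*1000,1), [np.round(atz(*o,.162 if n[0]=='h' else .185)*1000,1) for o in l])
q=R.from_quat(robot.sense()['orientation']).as_matrix(); print(q.round(3))
for a in (82.6,82.6-180): 
    print(a); goal([.5284,-.2865,.15],down(np.deg2rad(a)))
E
```

```text
hR [523.1 107.5 149.5] [array([525.1, 103.3, 162. ]), array([520. , 110.2, 162. ])]
hL [491.6 188.  162.2] [array([491.4, 188.1, 162. ]), array([491.9, 187.9, 162. ])]
fR [575.2  75.6 182.7] [array([576.9,  74.3, 185. ]), array([573.1,  76.7, 185. ])]
fL [508.7 254.1 163.6] [array([507.6, 246.1, 185. ]), array([508.5, 253.8, 185. ])]
bR [604.7  86.  409.1] [array([698.1, 118.8, 185. ]), array([577.9,  77.4, 185. ])]
[[ 0.893 -0.001  0.451]
 [-0.451 -0.001  0.893]
 [-0.    -1.    -0.001]]
82.6
t 0.15 tcp [236.6 468.3 230.9] gap 85.3 F [ 0.2  0.1 -0.8]
slide cm [ 60.09   8.13 -54.2 ] rot [ 0.001 -0.339 -0.   ]
-97.4
t 0.15 tcp [236.6 468.3 230.9] gap 85.3 F [ 0.2  0.1 -0.8]
slide cm [ 60.09   8.13 -54.2 ] rot [0.000e+00 2.803e+00 1.000e-03]
```

{"op": "carry_out", "data": {"commands": [{"slide": [60.1,8.1,-54.2],"delta_rot": [0,-0.339,0]},{"slide": [60.1,8.1,-54.2],"delta_rot": [0,-0.339,0]},{"slide": [60.1,8.1,-54.2],"delta_rot": [0,-0.339,0]},{"slide": [60.1,8.1,-54.2],"delta_rot": [0,-0.339,0]},{"slide": [60.1,8.1,-54.2],"delta_rot": [0,-0.339,0]},{"slide": [60.1,8.1,-54.2],"delta_rot": [0,-0.339,0]},{"slide": [60.1,8.1,-54.2],"delta_rot": [0,-0.339,0]},{"slide": [60.1,8.1,-54.2],"delta_rot": [0,-0.339,0]},{"slide": [60.1,8.1,-54.2],"delta_rot": [0,-0.339,0]},{"slide": [60.1,8.1,-54.2],"delta_rot": [0,-0.339,0]},{"slide": [60.1,8.1,-54.2],"delta_rot": [0,-0.339,0]},{"slide": [60.1,8.1,-54.2],"delta_rot": [0,-0.339,0]}]}}

```text
t: 1.65
ee_pos: [0.5039, -0.2239, 0.1569]
orientation: [0.706, -0.046, 0.045, -0.705]
force: [1.3, 0.6, 0.9]
finger_gap: 0.0852
```

Run:
```python
from h import *
goal([.5284,-.2865,.15],down(np.deg2rad(82.6)))
```

```text
t 1.65 tcp [ 503.9 -223.9  156.9] gap 85.2 F [1.3 0.6 0.9]
slide cm [ 3.24  0.69 -5.89] rot [ 0.001  0.    -0.   ]
```

{"op": "carry_out", "data": {"commands": [{"slide": [3.2,0.7,-5.9],"delta_rot": [0,0,0]},{"slide": [3.2,0.7,-5.9],"delta_rot": [0,0,0]},{"slide": [3.2,0.7,-5.9],"delta_rot": [0,0,0]}]}}

```text
t: 2.02
ee_pos: [0.5275, -0.2865, 0.1492]
orientation: [-0.705, 0.047, -0.045, 0.706]
force: [0.3, 0.9, 0.6]
finger_gap: 0.0855
```

```bash
cat > look.py <<'E'
from h import *
import sys
c=cam('wrist'); im=cv2.resize(cv2.cvtColor(c['frame'],cv2.COLOR_RGB2BGR),(800,600),interpolation=cv2.INTER_CUBIC)
import pickle; pickle.dump(c,open(sys.argv[1]+'.pkl','wb'))
cv2.imwrite(f'pics/{sys.argv[1]}.png',im)
def outline(c,L,W,r,x,y,a,z,im,col):
    t=np.linspace(0,2*np.pi,80,endpoint=False); 
    P=np.c_[np.sign(np.cos(t))*(L/2-r)+r*np.cos(t),np.sign(np.sin(t))*(W/2-r)+r*np.sin(t)]
    ca,sa=np.cos(a),np.sin(a); P=P@[[ca,sa],[-sa,ca]]+[x,y]
    q=proj(c,np.c_[P,np.full(80,z)])*800/512
    cv2.polylines(im,[q.astype(np.int32)],True,col,1)
E
python3 - w1 <<'E'
exec(open('look.py').read())
outline(c,.1,.062,.017,.5284,-.2865,np.deg2rad(-7.4),.018,im,(0,0,255))
cv2.imwrite('pics/w1.png',im); goal([.5284,-.2865,.004],down(np.deg2rad(82.6)))
E
```

```text
t 2.08 tcp [ 527.5 -285.6  149.6] gap 85.7 F [-0.8  0.3 -0.6]
slide cm [ 0.13 14.56 -0.08] rot [-0.     0.    -0.002]
```

View pics/w1.png

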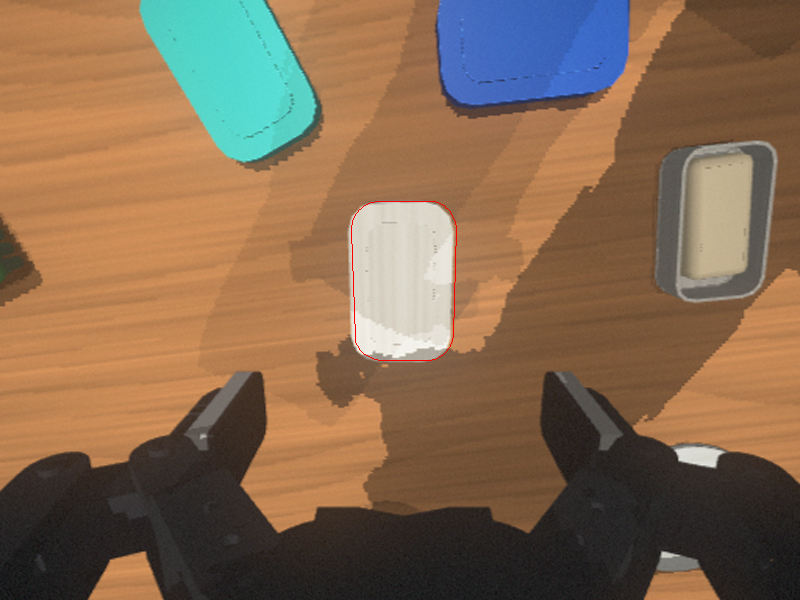

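The predicted outline matches the lid in the wrist view to about 1 mm (lid at (350–456, 200–360)). I'll go down and grip.

{"op": "carry_out", "data": {"commands": [{"slide": [0.1,6.0,-0.1],"delta_rot": [0,0,0]},{"slide": [0.1,11.0,-0.1],"delta_rot": [0,0,0]},{"slide": [0.1,13.5,-0.1],"delta_rot": [0,0,0]},{"slide": [0.1,14.5,-0.1],"delta_rot": [0,0,0]},{"slide": [0.1,14.5,-0.1],"delta_rot": [0,0,0]},{"slide": [0.1,14.5,-0.1],"delta_rot": [0,0,0]}]}}

```text
t: 2.82
ee_pos: [0.529, -0.287, 0.0061]
orientation: [0.706, -0.045, 0.046, -0.705]
force: [0.2, -0.1, -0.5]
finger_gap: 0.0855
```

{"op": "carry_out", "data": {"commands": [{"slide": [0,0,0],"delta_rot": [0,0,0]},{"slide": [0,0,0],"delta_rot": [0,0,0]},{"slide": [0,0,0],"delta_rot": [0,0,0]},{"slide": [0,0,0],"delta_rot": [0,0,0]}], "fingers": 5.5, "squeeze": 30}}

```text
t: 3.32
ee_pos: [0.5298, -0.2875, 0.0075]
orientation: [0.706, -0.045, 0.046, -0.705]
force: [-2.2, 1.7, 8.3]
finger_gap: 0.0604
```

Run:
```python
from h import *
import pickle
c=pickle.load(open('w1.pkl','rb'))
P=np.array([atz(c,u*.64,v*.64,.024)[:2]*1000 for u,v in [(684,147),(777,142),(767,297),(680,300)]]); 
# tangent lines: edges
e=dict(left=[(687,170),(682,270)],right=[(777,165),(769,270)],top=[(710,144),(755,142)],bot=[(700,300),(745,297)])
for k,l in e.items(): print(k,[np.round(atz(c,u*.64,v*.64,.024)[:2]*1000,1) for u,v in l])
goal([.5284,-.2865,.08],down(np.deg2rad(82.6)))
```

```text
left [array([ 482. , -120.8]), array([ 539.5, -121.8])]
right [array([485.8, -71. ]), array([546.2, -70.6])]
top [array([ 469.6, -108.7]), array([471.8, -84.1])]
bot [array([ 559.6, -110.5]), array([561.2, -83.7])]
t 3.33 tcp [ 529.8 -287.5    7.5] gap 60.4 F [-2.2  1.7  8.3]
slide cm [-0.14 -7.25  0.07] rot [0.002 0.001 0.002]
```

{"op": "carry_out", "data": {"commands": [{"slide": [0,-2,0],"delta_rot": [0,0,0]},{"slide": [0,-5,0],"delta_rot": [0,0,0]},{"slide": [0,-7,0],"delta_rot": [0,0,0]},{"slide": [0,-7,0],"delta_rot": [0,0,0]}]}}

```text
t: 3.82
ee_pos: [0.5308, -0.2881, 0.0792]
orientation: [0.707, -0.044, 0.047, -0.704]
force: [1.4, 0.4, -0.9]
finger_gap: 0.0609
```

Run:
```python
from h import *
goal([.517,-.0967,.075],down(np.deg2rad(90)))
```

```text
t 3.83 tcp [ 530.8 -288.1   79.2] gap 60.9 F [ 1.4  0.4 -0.9]
slide cm [-3.83  0.34 18.81] rot [ 0.004 -0.129  0.005]
```

{"op": "carry_out", "data": {"commands": [{"slide": [-1,0.1,5],"delta_rot": [0,-0.03,0]},{"slide": [-2.2,0.2,11],"delta_rot": [0,-0.07,0]},{"slide": [-3.4,0.3,16.5],"delta_rot": [0,-0.11,0]},{"slide": [-3.8,0.3,18.8],"delta_rot": [0.003,-0.129,0.004]},{"slide": [-3.8,0.3,18.8],"delta_rot": [0.003,-0.129,0.004]},{"slide": [-3.8,0.3,18.8],"delta_rot": [0.003,-0.129,0.004]}]}}

```text
t: 4.58
ee_pos: [0.5172, -0.0974, 0.075]
orientation: [0.707, 0.0, 0.0, -0.707]
force: [-0.5, -0.6, -1.2]
finger_gap: 0.0607
```

```bash
python3 - w2 <<'E'
exec(open('look.py').read())
S=robot.sense(); x,y,z=S['ee_pos']; 
outline(c,.09,.052,.012,.5156,-.0964,0,.024,im,(0,0,255))
outline(c,.09,.052,.012,.5156,-.0964,0,.0,im,(0,0,255))
outline(c,.1,.062,.017,x-.0013,y,0,z-.0075+.018,im,(0,255,0))
outline(c,.1,.062,.017,x-.0013,y,0,z-.0075,im,(0,255,0))
cv2.imwrite('pics/w2.png',im); goal([.517,-.0967,.075],down(np.deg2rad(90)))
E
```

```text
t 4.62 tcp [517.3 -97.7  75.1] gap 60.9 F [ 0.  -0.1 -0.4]
slide cm [-0.03  0.01  0.1 ] rot [ 0.001 -0.001  0.001]
```

View pics/w2.png

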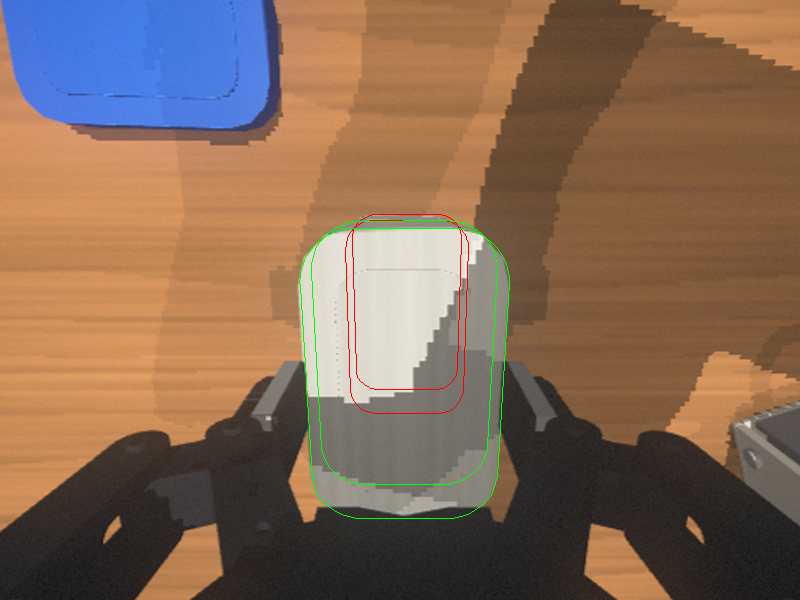

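The lid is held level in the grip and its sides match the prediction. The front edge at about y=228 needs a closer look.

Run:
```python
from h import *
import pickle
c=pickle.load(open('w2.pkl','rb'))
f=cv2.cvtColor(c['frame'],cv2.COLOR_RGB2BGR)
a=cv2.resize(f[130:190,185:335],None,fx=5,fy=5,interpolation=cv2.INTER_CUBIC)
for v in range(130,190,5): cv2.putText(a,str(v),(0,(v-130)*5+4),0,.3,(0,0,255),1)
b=cv2.resize(f[280:340,185:335],None,fx=5,fy=4,interpolation=cv2.INTER_CUBIC)
for v in range(280,340,5): cv2.putText(b,str(v),(0,(v-280)*4+4),0,.3,(0,0,255),1)
cv2.imwrite('pics/w2c.png',np.vstack([a,b]))
x,y,z=robot.sense()['ee_pos']
for n,p in dict(lidtopF=[x-.0513,y,z+.0105],lidbotF=[x-.0513,y,z-.0075],lidtopB=[x+.0487,y,z+.0105],rimF=[.4706,-.0964,.024],baseF=[.4706,-.0964,0]).items(): print(n,proj(c,p).round(1))
```

```text
lidtopF [[259.  145.9]]
lidbotF [[258.9 141.4]]
lidtopB [[258.9 332.1]]
rimF [[260.7 141. ]]
baseF [[260.4 137.4]]
```

View pics/w2c.png

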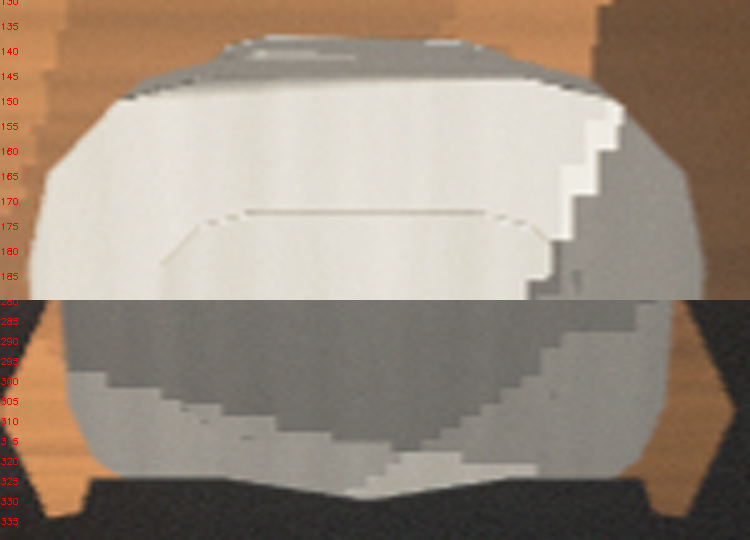

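The front edge of the lid is at row 145.8 against a predicted 145.9, and the tray base is at 137 against 137.4. The fit is within about 1 mm, so I'll lower in steps.

{"op": "carry_out", "data": {"commands": [{"slide": [0,3,0.04],"delta_rot": [0,0,0]},{"slide": [0,4,0.04],"delta_rot": [0,0,0]},{"slide": [0,4.5,0.04],"delta_rot": [0,0,0]},{"slide": [0,4.9,0.04],"delta_rot": [0,0,0]},{"slide": [0,5.0,0.04],"delta_rot": [0,0,0]}]}}

```text
t: 5.25
ee_pos: [0.5176, -0.0975, 0.0253]
orientation: [0.708, 0.0, 0.001, -0.707]
force: [0.5, 0.7, -0.4]
finger_gap: 0.061
```

Force is zero with the lid edge already about 6 mm below the rim, so it has engaged. I'll continue to seat it.

{"op": "carry_out", "data": {"commands": [{"slide": [0,0.4,0],"delta_rot": [0,0,0]},{"slide": [0,0.8,0],"delta_rot": [0,0,0]},{"slide": [0,1.0,0],"delta_rot": [0,0,0]},{"slide": [0,1.05,0],"delta_rot": [0,0,0]},{"slide": [0,1.05,0],"delta_rot": [0,0,0]}]}}

```text
t: 5.88
ee_pos: [0.5175, -0.0975, 0.0155]
orientation: [0.708, 0.0, 0.001, -0.707]
force: [-3.5, 1.3, 10.6]
finger_gap: 0.0609
```

{"op": "carry_out", "data": {"commands": [{"slide": [0,0,0],"delta_rot": [0,0,0]},{"slide": [0,0,0],"delta_rot": [0,0,0]},{"slide": [0,0,0],"delta_rot": [0,0,0]},{"slide": [0,-1,0],"delta_rot": [0,0,0]},{"slide": [0,-4,0],"delta_rot": [0,0,0]},{"slide": [0,-9,0],"delta_rot": [0,0,0]},{"slide": [0,-15,0],"delta_rot": [0,0,0]},{"slide": [0,-20,0],"delta_rot": [0,0,0]},{"slide": [0,-20,0],"delta_rot": [0,0,0]}], "fingers": 8.5}}

```text
t: 7.0
ee_pos: [0.5195, -0.0979, 0.2202]
orientation: [0.708, 0.003, 0.003, -0.706]
force: [0.6, -0.2, -1.1]
finger_gap: 0.085
```

```bash
python3 - w3 <<'E'
exec(open('look.py').read())
outline(c,.1,.062,.017,.5160,-.0970,0,.026,im,(0,0,255))
outline(c,.1,.062,.017,.5160,-.0970,0,.008,im,(0,255,0))
outline(c,.09,.052,.012,.5160,-.0970,0,.0,im,(255,0,0))
a=cv2.resize(im[150:450,250:550],(800,800))[:600]
cv2.imwrite('pics/w3.png',im[:, :]); goal([.517,-.0967,.075],down(np.deg2rad(90)))
E
```

```text
t 7.05 tcp [518.3 -97.6 217.8] gap 84.8 F [-1.1 -0.2 -0.8]
slide cm [-0.21 14.28  0.12] rot [ 0.003 -0.001  0.006]
```

View pics/w3.png

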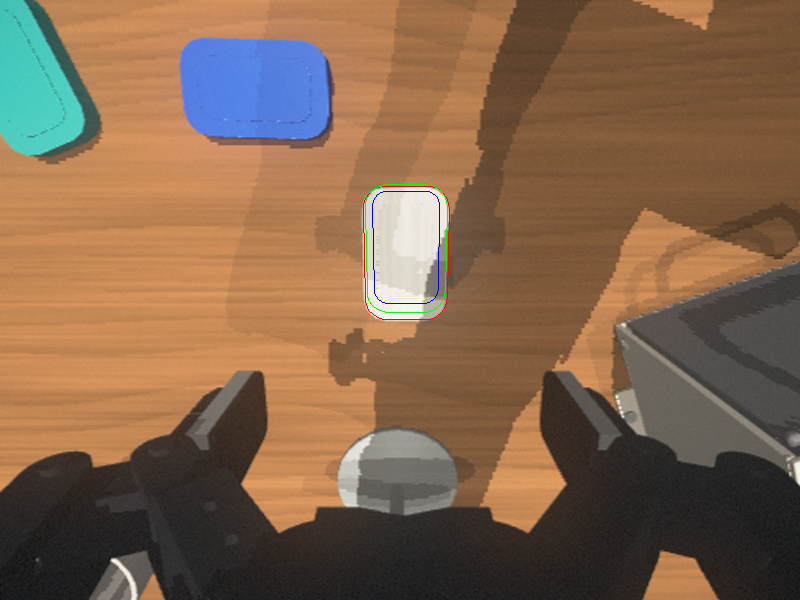

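The lid is seated level and concentric on the tray (363–449, 186–320 in the wrist view, overlay matches). Now the bin: I'll go above the handle, with the jaws along the housing's x.

Run:
```python
from h import *
goal([.507,.148,.25],down(np.deg2rad(21)))
```

```text
t 7.05 tcp [518.3 -97.6 217.8] gap 84.8 F [-1.1 -0.2 -0.8]
slide cm [-1.13 -3.29 24.55] rot [-1.000e-03  1.204e+00  6.000e-03]
```

{"op": "carry_out", "data": {"commands": [{"slide": [-0.2,-2,2],"delta_rot": [0,0.17,0]},{"slide": [-0.4,-3.3,5],"delta_rot": [0,0.34,0]},{"slide": [-0.6,-3.3,9],"delta_rot": [0,0.51,0]},{"slide": [-0.8,-3.3,13],"delta_rot": [0,0.68,0]},{"slide": [-1,-3.3,17],"delta_rot": [0,0.85,0]},{"slide": [-1.1,-3.3,21],"delta_rot": [0,1.02,0.003]},{"slide": [-1.1,-3.3,24.5],"delta_rot": [0,1.2,0.006]},{"slide": [-1.1,-3.3,24.5],"delta_rot": [0,1.204,0.006]},{"slide": [-1.1,-3.3,24.5],"delta_rot": [0,1.204,0.006]}], "fingers": 2.4}}

```text
t: 8.18
ee_pos: [0.5068, 0.1471, 0.2493]
orientation: [0.583, -0.4, 0.4, -0.583]
force: [0.4, -0.1, -0.6]
finger_gap: 0.0243
```

```bash
python3 - w4 <<'E'
exec(open('look.py').read())
a=np.deg2rad(21); ex=np.array([np.cos(a),np.sin(a),0]); ey=np.array([-np.sin(a),np.cos(a),0]); h=np.array([.507,.148,.162])
def ln(A,B,col): 
    q=(proj(c,[A,B])*800/512).astype(int); cv2.line(im,tuple(map(int,q[0])),tuple(map(int,q[1])),col,1)
ln(h-.042*ey,h+.042*ey,(0,0,255))
r=h+.038*ex; r[2]=.185; ln(r-.095*ey,r+.095*ey,(0,255,0))
p=h+.036*ex; p[2]=.173; ln(p-.088*ey,p+.088*ey,(255,0,0))
cv2.imwrite('pics/w4.png',im); goal([.507,.148,.20],down(np.deg2rad(21)))
E
```

```text
t 8.22 tcp [506.9 146.8 249.5] gap 24.0 F [ 0.4 -0.3 -0. ]
slide cm [-0.11  4.95  0.05] rot [ 0.     0.001 -0.   ]
```

View pics/w4.png

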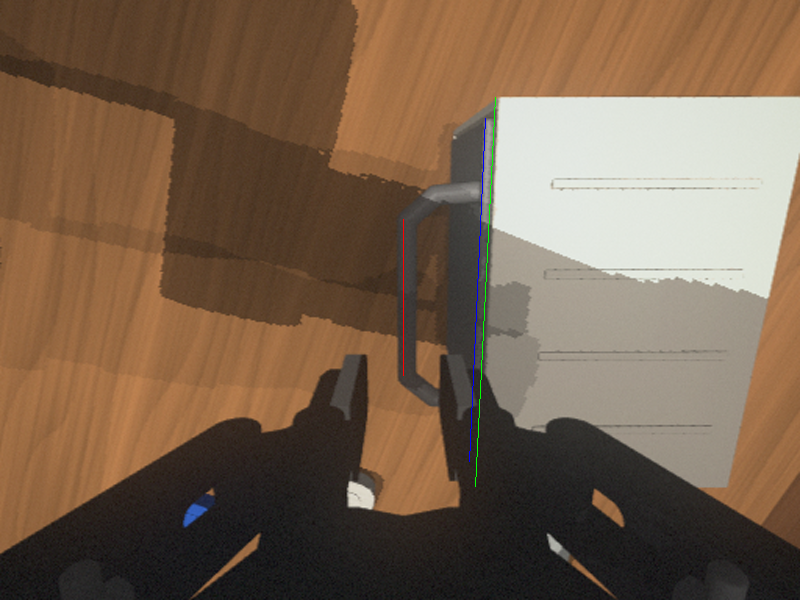

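The handle bar is at x about 401–415 between y 215 and 382, around 2.5 mm nearer the housing than predicted. The roof edge matches. I'll correct for that and approach with a 10° lean.

```bash
cat >> h.py <<'E'
A=np.deg2rad(21); ex=np.array([np.cos(A),np.sin(A),0]); ez=np.array([0,0,1.])
H0=np.array([.509,.149,.162])
def binpose(th,tilt,d=.015,H0=H0):
    th,tilt=np.deg2rad([th,tilt]); hg=H0+.040*ex-.147*ez; f=th+np.arctan2(.040,.147)
    h=hg+.1523*(-np.sin(f)*ex+np.cos(f)*ez)
    Rt=down(A)@R.from_rotvec([tilt,0,0]).as_matrix()
    return h+d*Rt[:,1],Rt
E
python3 - <<'E'
from h import *
goal(*binpose(0,10,-.035)); goal(*binpose(0,10))
E
```

```text
t 8.22 tcp [506.9 146.8 249.5] gap 24.0 F [ 0.4 -0.3 -0. ]
slide cm [-0.13  5.31 -0.33] rot [ 0.175  0.001 -0.   ]
t 8.22 tcp [506.9 146.8 249.5] gap 24.0 F [ 0.4 -0.3 -0. ]
slide cm [-0.13 10.23  0.54] rot [ 0.175  0.001 -0.   ]
```

{"op": "carry_out", "data": {"commands": [{"slide": [-0.1,3,-0.2],"delta_rot": [0.1,0,0]},{"slide": [-0.1,5.3,-0.3],"delta_rot": [0.175,0,0]},{"slide": [-0.1,5.3,-0.3],"delta_rot": [0.175,0,0]},{"slide": [-0.1,7,0],"delta_rot": [0.175,0,0]},{"slide": [-0.1,8.5,0.25],"delta_rot": [0.175,0,0]},{"slide": [-0.1,9.5,0.42],"delta_rot": [0.175,0,0]},{"slide": [-0.1,10.2,0.54],"delta_rot": [0.175,0,0]},{"slide": [-0.1,10.2,0.54],"delta_rot": [0.175,0,0]}]}}

```text
t: 9.22
ee_pos: [0.5117, 0.1496, 0.1474]
orientation: [-0.53, 0.364, -0.433, 0.632]
force: [-0.2, 0.3, -0.4]
finger_gap: 0.0241
```

```bash
python3 - w5 <<'E'
exec(open('look.py').read())
goal(*binpose(0,10))
E
```

```text
t 9.28 tcp [511.8 149.6 147.8] gap 24.2 F [ 0.8 -0.1 -0.1]
slide cm [-0.04  0.05 -0.03] rot [-0.     0.001 -0.   ]
```

View pics/w5.png

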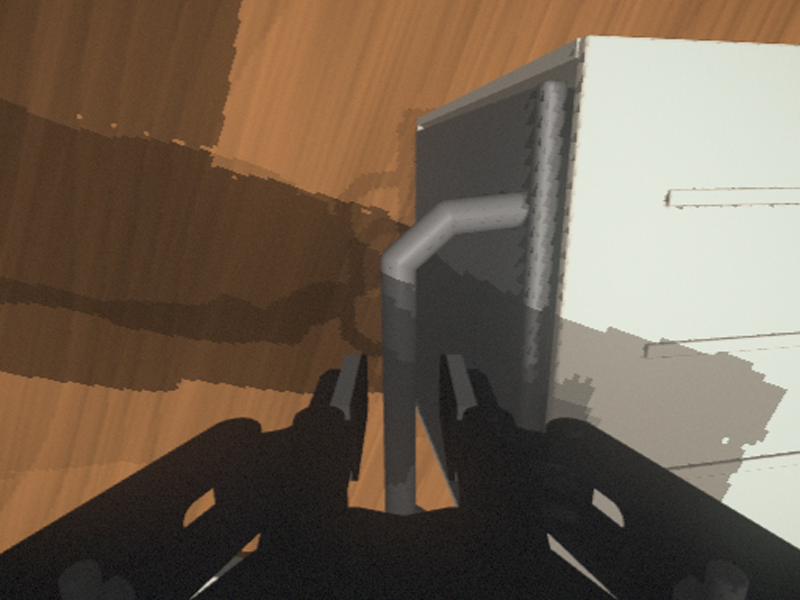

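The bar runs between the pads, nearly centred (x≈400 against a centre of 404), with no contact. I'll close on it.

{"op": "carry_out", "data": {"commands": [{"slide": [0,0,0],"delta_rot": [0,0,0]},{"slide": [0,0,0],"delta_rot": [0,0,0]},{"slide": [0,0,0],"delta_rot": [0,0,0]},{"slide": [0,0,0],"delta_rot": [0,0,0]}], "fingers": 0.6, "squeeze": 50}}

```text
t: 9.78
ee_pos: [0.5109, 0.1492, 0.1481]
orientation: [-0.53, 0.364, -0.433, 0.631]
force: [-4.8, -2.5, 4.5]
finger_gap: 0.0082
```

Run:
```python
from h import *
S=robot.sense(); Rt=R.from_quat(S['orientation']).as_matrix()
print('grip-based handle',(S['ee_pos']-.015*Rt[:,1]).round(4),S['force'].round(1) if hasattr(S['force'],'round') else S['force'])
for th in (5,10,15,20,25,30,35): goal(*binpose(th,10+th*0.8))
```

```text
grip-based handle [0.5085 0.1483 0.1628] [-4.8 -2.5  4.5]
t 9.78 tcp [510.9 149.2 148.1] gap 8.2 F [-4.8 -2.5  4.5]
slide cm [-0.05  0.28 -1.15] rot [ 0.071  0.001 -0.   ]
t 9.78 tcp [510.9 149.2 148.1] gap 8.2 F [-4.8 -2.5  4.5]
slide cm [-0.05  0.56 -2.34] rot [ 0.141  0.001 -0.   ]
t 9.78 tcp [510.9 149.2 148.1] gap 8.2 F [-4.8 -2.5  4.5]
slide cm [-0.05  0.95 -3.51] rot [ 0.211  0.001 -0.   ]
t 9.78 tcp [510.9 149.2 148.1] gap 8.2 F [-4.8 -2.5  4.5]
slide cm [-0.05  1.44 -4.63] rot [ 0.281  0.001 -0.   ]
t 9.78 tcp [510.9 149.2 148.1] gap 8.2 F [-4.8 -2.5  4.5]
slide cm [-0.05  2.02 -5.7 ] rot [ 0.35   0.001 -0.   ]
t 9.78 tcp [510.9 149.2 148.1] gap 8.2 F [-4.8 -2.5  4.5]
slide cm [-0.06  2.7  -6.72] rot [ 0.42   0.001 -0.   ]
t 9.78 tcp [510.9 149.2 148.1] gap 8.2 F [-4.8 -2.5  4.5]
slide cm [-0.06  3.47 -7.68] rot [ 0.49   0.001 -0.   ]
```

Gripped (gap 8.2 mm on the 10 mm bar). The handle position from the grip agrees with the estimate within 1 mm. Now pulling along the arc.

{"op": "carry_out", "data": {"commands": [{"slide": [0,0.13,-0.6],"delta_rot": [0.035,0,0]},{"slide": [0,0.28,-1.15],"delta_rot": [0.071,0,0]},{"slide": [0,0.42,-1.75],"delta_rot": [0.106,0,0]},{"slide": [0,0.56,-2.34],"delta_rot": [0.141,0,0]},{"slide": [0,0.75,-2.92],"delta_rot": [0.176,0,0]},{"slide": [0,0.95,-3.51],"delta_rot": [0.211,0,0]},{"slide": [0,0.95,-3.51],"delta_rot": [0.211,0,0]}]}}

```text
t: 10.65
ee_pos: [0.4809, 0.1375, 0.1345]
orientation: [-0.46, 0.315, -0.47, 0.684]
force: [-5.6, 1.0, 15.3]
finger_gap: 0.0077
```

Run:
```python
from h import *
for th in (15,20,25,30,35): goal(*binpose(th,10+th*0.8))
```

```text
t 10.65 tcp [480.9 137.5 134.5] gap 7.7 F [-5.6  1.  15.3]
slide cm [-0.07  0.14 -0.13] rot [-0.004  0.002  0.   ]
t 10.65 tcp [480.9 137.5 134.5] gap 7.7 F [-5.6  1.  15.3]
slide cm [-0.07  0.38 -1.34] rot [0.065 0.002 0.   ]
t 10.65 tcp [480.9 137.5 134.5] gap 7.7 F [-5.6  1.  15.3]
slide cm [-0.07  0.72 -2.51] rot [0.135 0.002 0.   ]
t 10.65 tcp [480.9 137.5 134.5] gap 7.7 F [-5.6  1.  15.3]
slide cm [-0.07  1.17 -3.65] rot [0.205 0.002 0.   ]
t 10.65 tcp [480.9 137.5 134.5] gap 7.7 F [-5.6  1.  15.3]
slide cm [-0.08  1.71 -4.75] rot [0.275 0.002 0.   ]
```

A radial force of about 15 N shows the bar sits about 1.4 mm deeper in the pads than assumed, so I'll take that out and go on.

{"op": "carry_out", "data": {"commands": [{"slide": [0,0.05,-0.6],"delta_rot": [0.03,0,0]},{"slide": [0,0.22,-1.25],"delta_rot": [0.065,0,0]},{"slide": [0,0.38,-1.85],"delta_rot": [0.1,0,0]},{"slide": [0,0.56,-2.45],"delta_rot": [0.135,0,0]},{"slide": [0,0.78,-3.05],"delta_rot": [0.17,0,0]},{"slide": [0,1.01,-3.6],"delta_rot": [0.205,0,0]},{"slide": [0,1.27,-4.15],"delta_rot": [0.24,0,0]},{"slide": [0,1.55,-4.7],"delta_rot": [0.275,0,0]},{"slide": [0,1.55,-4.7],"delta_rot": [0.275,0,0]},{"slide": [0,1.55,-4.7],"delta_rot": [0.275,0,0]}]}}

```text
t: 11.9
ee_pos: [0.4465, 0.124, 0.1031]
orientation: [-0.361, 0.247, -0.509, 0.741]
force: [-2.1, -0.4, 5.0]
finger_gap: 0.0077
```

Run:
```python
from h import *
import pickle
goal(*binpose(35,38,.0136))
S=robot.sense(); Rt=R.from_quat(S['orientation']).as_matrix()
for d in (.0136,.015):
    h=S['ee_pos']-d*Rt[:,1]; hg=H0+.04*ex-.147*ez; v=h-hg
    print('handle',h.round(4),'radius',np.hypot(v@ex,v[2]).round(4),'theta',np.rad2deg(np.arctan2(-v@ex,v[2])-np.arctan2(.04,.147)).round(2))
T=cam('top');C=cam('scene');W=cam('wrist'); pickle.dump((T,C,W),open('c1.pkl','wb'))
def cr(c,x0,y0,x1,y1,k): return cv2.resize(cv2.cvtColor(c['frame'],cv2.COLOR_RGB2BGR)[y0:y1,x0:x1],None,fx=k,fy=k,interpolation=cv2.INTER_CUBIC)
o=np.zeros((600,800,3),np.uint8)
o[:300,:400]=cv2.resize(cr(T,0,0,512,384,1),(400,300)); o[:300,400:]=cv2.resize(cr(C,0,0,512,384,1),(400,300))
o[300:,:400]=cr(C,200,240,300,315,4); o[300:,400:]=cv2.resize(cr(W,0,0,512,384,1),(400,300))
cv2.imwrite('pics/end1.png',o)
```

```text
t 11.9 tcp [446.5 124.  103.1] gap 7.7 F [-2.1 -0.4  5. ]
slide cm [-0.09  0.02 -0.19] rot [-0.002  0.002  0.   ]
handle [0.4387 0.121  0.1138] radius 0.1521 theta 34.27
handle [0.4379 0.1207 0.1149] radius 0.1535 theta 34.17
```

View pics/end1.png

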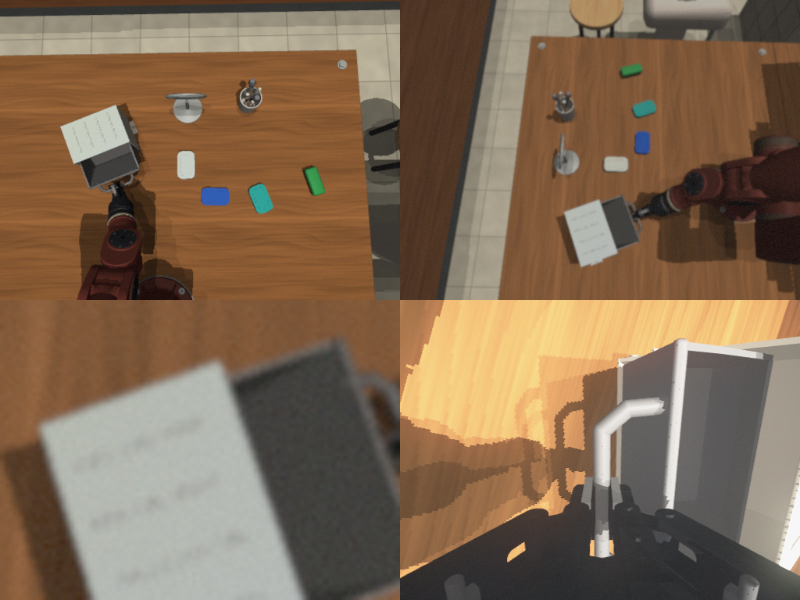

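The bin is open with the handle gripped, and the bystanders and case are in place. The arm geometry gives about 34.1°, so I'll nudge it 1° further.

Run:
```python
from h import *
goal(*binpose(35.7,38.2,.0136))
```

```text
t 12.05 tcp [446.5 124.  103.1] gap 7.6 F [-2.4  0.8  4.7]
slide cm [-0.09  0.06 -0.37] rot [0.002 0.002 0.   ]
```

{"op": "carry_out", "data": {"commands": [{"slide": [0,0.03,-0.2],"delta_rot": [0,0,0]},{"slide": [0,0.06,-0.35],"delta_rot": [0,0,0]},{"slide": [0,0.06,-0.35],"delta_rot": [0,0,0]},{"slide": [0,0.06,-0.35],"delta_rot": [0,0,0]},{"slide": [0,0.06,-0.35],"delta_rot": [0,0,0]}]}}

```text
t: 12.68
ee_pos: [0.4446, 0.1233, 0.1007]
orientation: [-0.361, 0.247, -0.509, 0.741]
force: [1.3, 2.7, 2.9]
finger_gap: 0.0078
```

Run:
```python
from h import *
import pickle
S=robot.sense(); Rt=R.from_quat(S['orientation']).as_matrix()
for n,H in (('vis',H0),('grip',np.array([.5085,.1483,.162]))):
  for d in (.0136,.015):
    h=S['ee_pos']-d*Rt[:,1]; hg=H+.04*ex-.147*ez; v=h-hg
    print(n,h.round(4),'radius',np.hypot(v@ex,v[2]).round(4),'theta',np.rad2deg(np.arctan2(-v@ex,v[2])-np.arctan2(.04,.147)).round(2))
print(S['t'],S['force'],S['finger_gap'],np.abs(S['dq']).max())
# independent: panel top corner edge in wrist+scene; draw predicted bin outline at 35 deg
c=cam('wrist'); C=cam('scene')
ey=np.array([-np.sin(A),np.cos(A),0]); hg=H0+.04*ex-.147*ez
def bp(th,x,y,z):
    t=np.deg2rad(th); return hg+y*ey+x*(np.cos(t)*ex+np.sin(t)*ez)+z*(-np.sin(t)*ex+np.cos(t)*ez)
out=[]
for cc,box,k in ((c,(100,0,512,300),0),(C,(225,235,305,295),0)):
    x0,y0,x1,y1=box; s=400/(x1-x0); im=cv2.resize(cv2.cvtColor(cc['frame'],cv2.COLOR_RGB2BGR)[y0:y1,x0:x1],(400,int((y1-y0)*s)),interpolation=cv2.INTER_CUBIC); im=cv2.resize(im,None,fx=2,fy=2); s*=2
    for th,col in ((32,(255,0,0)),(35,(0,0,255)),(38,(0,255,0))):
        q=((proj(cc,[bp(th,-.004,y,.158) for y in (-.088,.088)])-[x0,y0]+.5)*s).astype(np.int32)
        cv2.polylines(im,[q],False,col,1)
    out.append(im)
cv2.imwrite('pics/end2.png',np.hstack([cv2.resize(o,(400,300 if i else 291)) if 0 else cv2.resize(o,(400,300)) for i,o in enumerate(out)]))
cv2.imwrite('pics/end2.png',out[0][:600])
```

```text
vis [0.4367 0.1202 0.1114] radius 0.1522 theta 35.49
vis [0.4359 0.1199 0.1125] radius 0.1535 theta 35.38
grip [0.4367 0.1202 0.1114] radius 0.1516 theta 35.32
grip [0.4359 0.1199 0.1125] radius 0.153 theta 35.21
12.675 [1.25195295 2.70156539 2.91062626] 0.00779873480424269 0.0011851929012885155
```

View pics/end2.png

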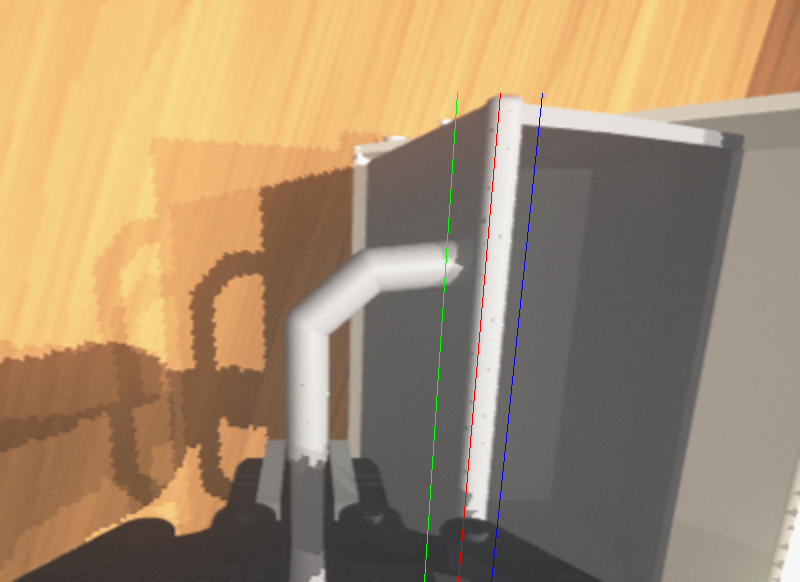

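The panel's outer top edge lies along the 35° prediction line (red), reading 35–36°, and the arm geometry gives 35.2–35.5°. It's steady and gripped, so I'm handing in.

```bash
python3 -c "
from cell import robot
print(robot.sign_off())"
```

```text
the job is handed in; nothing more can be done
None
```

The lid is on the soap case and released. The bin is held open at about 35°, with the gripper still pinching its handle. I handed in at about 12.7 s.

- **Lid:** It went down with no resistance until it reached full depth, where I felt about 10 N of contact. The wrist view after letting go showed it level and centred on the tray.
- **Bin angle:** The arm's position gives 35.2–35.5°, and the panel edge in the last wrist picture reads 35–36°. The two agree to within about half a degree. The bin was steady, with about 4 N on the tool.
- **Other objects:** The tumbler, mirror stand and bristle brush looked unmoved in the last top and scene pictures, and the case was still standing on the plank.
- **Deviations:** The fingertips touched the plank lightly (about 8 N) when I gripped the lid. While pulling the bin, the force reached about 16 N because the bar sat slightly deeper in the pads than I had assumed; I corrected for this. Both are well under the limits.

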